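Set a guide's running clearance with its eccentric adjuster

TASK

Set the running clearance of the guide on the bench: turn the black knob on the green base plate clockwise until the steel eccentric disc under it bottoms firmly against the brass strip of the guide bar, but do not force it. Then back the knob off a quarter turn, counting from where it bottomed, and let go of it. Leave the things lying round it where they are.

Things in the scene. Friction and masses are not known exactly. Their poses are not given: they have to be found in the camera images.
- knob: black knob with the steel eccentric disc under it, one piece turning on a fixed vertical axis; stays where it is left, turns with 0.05 N m while clear. Origin: on the axis at the disc's underside, z up. With x along the bar's x the disc's high side points straight away from the bar; clockwise (seen from above) from there it bottoms after 2.0 to 2.6 rad. It starts at -0.5 to 0.9 rad clockwise.
- knob_grip (a point): point on the knob's axis at the height to grip, 8 mm below its top and 94 mm above the bench. The grip is an upright black bar, 50 mm long, 14 mm wide, 34 mm high, on a black disc of 49 mm diameter whose top is 25 mm below this point. x of this frame lies along the bar and turns with it, z is up; a white line marks the bar's -x half.
- bracket: green base plate fixed to the bench, 150 x 125 x 10 mm, with a bearing boss that carries the knob. Origin: on its underside, right below the knob's axis; x along the steel bar, y towards the bar, z up.
- disc_center (a point): centre of the steel eccentric disc, 52 mm diameter, 14 mm thick, rigid with the knob, below it. This point lies 8 mm off the knob's axis, on the -y side of knob. It meets the strip with a dry rim, so the torque then rises steeply. Bottomed firmly: it bears on the strip with over 12 N (about 0.25 N m at the knob). Over 36 N (about 0.7 N m) it is forced.
- bar: steel guide bar, 150 x 26 mm, top 46 mm above the bench, fixed beside the disc; a brass rubbing strip, against which the disc bottoms, stands about 3 mm proud of its side. Origin: at bench height, in the middle of the strip's face as it should be; the real face lies up to 0.6 mm in front or behind. x along the bar, y into it, z up. It is 30.6 to 31.8 mm from the knob's axis.
- hex_keys: red folding hex key set, 30 x 105 x 24 mm, loose beside the bracket; bystander. Origin: centre of its underside.
- tape_measure: yellow tape measure, 73 x 76 x 36 mm, loose beside the bracket; bystander. Origin: centre of its underside.
- carpenter_pencil: flat red pencil, 13 x 178 x 11 mm, loose in front of the bracket; bystander. Origin: centre of its underside.
- offcut: brown wood offcut, 45 x 70 x 30 mm, loose behind the bracket; bystander. Origin: centre of its underside.

How it is judged:
By the outcome, as a careful person would: the job done as asked, in the order asked, and still so for the second after the job is handed in, with the robot touching nothing.
It also fails if it takes over 56 s, if anything falls off the work surface, if the arm or the gripper's body presses on something with over 40 N, if the wrist force passes 120 N, or if a joint passes its speed limit or range.

ROBOT

A 6-joint arm with a two-finger parallel gripper is mounted at the origin on a cart in front of the work surface, level with it; the furniture and walls round the work are solid. World frame = base frame: x ahead of the robot, y to its left, z up, the work surface at z = 0. Lengths are in mm, angles in rad, forces in N, time in s.
With the tool pointing down it reaches from about 250 to 775 mm from the base axis. Payload 4 kg.
Tool frame: the origin (TCP) lies at the very end of the fingers, on their centre line; the grasp point (between the pads) lies 19 mm behind it; z points along the fingers, y is the line along which they close (so a half turn about z gives the same grasp; the last joint's range is limited). The gripper opens to 94 mm and grips with 3 to 60 N. Pads are 16 mm wide; open, the fingers measure 119 mm over their backs; the gripper's body (75 mm by 177 mm) begins 78 mm behind the grasp point.
Start: joints at [-1.276, 0.087, 1.371, -0, 1.684, -0.103], TCP at [213.064, -507.074, 205.506] pointing down, gripper open.
Joint ranges: [-3.1, 3.1], [-0.76, 2.03], [0.27, 2.55], [-1.08, 4.22], [0.17, 2.65], [-2.57, 2.57]. Speed limits (rad/s): [2.79, 2.79, 3.14, 3.14, 3.14, 3.14].

INTERFACE

Orientations are given as a rotation vector (axis times angle).
In Python, from station import status, eyes, arm gives the robot as it stands.
- The arm moves only by the tool arm_command, never from a script. Its argument "motion" is a list of rows, each a list of 7 numbers: the turn, a rotation vector about the tool's x, y, z in units of 5 degrees (1.0 is 5 degrees), then the shift along the tool's x, y, z in units of 40 mm (1.0 is 40 mm), then the finger opening in mm, from 0 to 94. In form: [[ax, ay, az, tx, ty, tz, fingers], ...]. A call has exactly 10 rows; each row shifts and turns the commanded pose from where the row before left it, along the tool's axes as they then stand; what a row does not reach is not made up. A row lasts 1/8 s, in which the tool goes at most 62.5 mm and 10.7 degrees, less where a joint would pass 70% of its speed; a pose out of reach is approached as far as the arm can. A call is refused whole if a number of a shift passes 1 or a number of a turn 1, either way. A call with a gripper value outside its range is refused whole. The fingers move at their own pace and stop on an object; the grip force is fixed at half the most. Time passes only in rows, so rows that do not move let the fingers close, or fill a call up. It gives the time, the measured TCP pose, the force, the opening and the grip force at its end, in the units of the state.
- status.observe(): the state, without advancing time (a new reading comes with each control period).
- eyes.read_camera(name): name is "scene" or "top" or "wrist"; returns a dict with "pixels" (400x640x3 uint8, red, green, blue), "fov_y" (degrees; the focal length in pixels is half the picture's height over the tangent of half this angle, whatever the lens; pixels are square), "cx", "cy" (the principal point, pixels), "eye" and "rotation" of the camera in the world. Camera axes: x right, y down, z forward; pixel columns grow to the right and rows downward; lengths in mm; the calibration is good to about 2 mm. A picture is of the moment at which its call begins. There is no depth.
- arm.sign_off(): hands the job in; it is judged then, once.
The state is a dict: "time_s": time; "qpos": joint angles; "qd": joint speeds; "tau": joint torques, N m; "position": TCP position; "eef_rot": TCP orientation; "force": force on the tool from outside, world axes, zero at the start; "torque": the same for the moment, N m; "gripper_width": finger opening in mm; "grasp_force": force on a finger pad.
Only numpy, scipy, OpenCV 4.12 (cv2) and the standard library are available. Lean on these libraries where they do the work, as an engineer would, in place of code of your own. Each camera call takes 0.05 s, during which the arm holds its last target. There are 200 camera calls.

## Working session

There is one attempt and no reset: what is moved stays moved. The work goes in short steps, Python scripts to look and compute and a tool call to move; the robot and the scene stay as the last step left them, time stands still between calls to the robot, and variables do not carry over. Pictures are saved under pics/ and viewed, at most 10 in all, crops included, and the job is handed in when it is done.

Besides the shell and the picture viewer there is one more tool, called after "Request:" by a JSON object that holds its "method" and its "body". arm_command: Moves the arm, as the interface text tells. Its arguments: {"type":"object","properties":{"motion":{"type":"array"}},"required":["motion"]}

```bash
mkdir -p pics; ls; cat > h.py <<'E'
import numpy as np, cv2
from station import status, eyes, arm
def cam(n):
    c=eyes.read_camera(n); p=np.asarray(c['pixels']); c['pixels']=p
    c['f']=p.shape[0]/2/np.tan(np.radians(c['fov_y'])/2); c['R']=np.array(c['rotation']).reshape(3,3); c['e']=np.array(c['eye']); return c
def ray(c,u,v):
    d=c['R']@np.array([(u-c['cx'])/c['f'],(v-c['cy'])/c['f'],1.]); return d/np.linalg.norm(d)
def onz(c,u,v,z):
    d=ray(c,u,v); return c['e']+d*(z-c['e'][2])/d[2]
def proj(c,p):
    q=c['R'].T@(np.array(p)-c['e']); return q[:2]/q[2]*c['f']+[c['cx'],c['cy']]
def save(c,n): cv2.imwrite('pics/'+n,c['pixels'][:,:,::-1])
E
python3 - <<'E'
from h import *
print(status.observe())
for n in ('scene','top','wrist'):
    c=cam(n); print(n,c['f'],c['cx'],c['cy'],c['e'],c['R'].round(3).tolist()); save(c,n+'0.png'); np.savez(n+'0.npz',**{k:c[k] for k in('pixels','f','cx','cy','e','R')})
E
```

```text
pics
{'time_s': 0.0, 'qpos': array([-1.27611456e+00,  8.79532937e-02,  1.37224022e+00, -1.14119508e-05,
        1.68357990e+00, -1.03099665e-01]), 'qd': array([ 0.00089607,  0.00066536, -0.00109004,  0.0004622 , -0.00060506,
        0.00185729]), 'tau': array([-2.16914882e-04, -3.40176558e+01, -3.02429402e+01,  7.17938505e-02,
        3.29637690e-02, -1.63897462e-04]), 'position': array([ 212.8899732 , -506.54042989,  204.31222055]), 'eef_rot': array([-3.07753388e+00, -6.20291620e-01,  3.45127787e-04]), 'force': array([-0.40848608,  0.59410971, -0.17096499]), 'torque': array([-0.03695248, -0.07778195, -0.02401656]), 'grasp_force': 0.0, 'gripper_width': 94.28629848420715}Traceback (most recent call last):
  File "<stdin>", line 4, in <module>
  File "h.py", line 5, in cam
    c['f']=p.shape[0]/2/np.tan(np.radians(c['fov_y'])/2); c['R']=np.array(c['rotation']).reshape(3,3); c['e']=np.array(c['eye']); return c
                                                                 ~~~~~~~~~~~~~~~~~~~~~~~~~~~~~~~^^^^^
ValueError: cannot reshape array of size 3 into shape (3,3)
```

```bash
sed -i "s/np.array(c\['rotation'\]).reshape(3,3)/cv2.Rodrigues(np.array(c['rotation'],float))[0]/" h.py
python3 - <<'E'
from h import *
for n in ('scene','top','wrist'):
    c=cam(n); print(n,c['f'],c['cx'],c['cy'],c['e'],c['R'].round(3).tolist()); save(c,n+'0.png'); np.savez(n+'0.npz',**{k:c[k] for k in('pixels','f','cx','cy','e','R')})
E
```

```text
scene 455.0987231121853 320.60600685434497 200.34312325271506 [221.25931811 674.56413315 703.56876703] [[-0.883, -0.32, 0.345], [-0.47, 0.568, -0.676], [0.02, -0.758, -0.652]]
top 434.23442113166993 315.08046344909343 200.91250614678765 [433.97635077  13.04549139 922.7873985 ] [[-0.021, -0.989, 0.149], [-0.999, 0.025, 0.025], [-0.028, -0.148, -0.989]]
wrist 306.2709567787202 320.51015441520155 198.13846027524497 [ 278.01884667 -478.11949071  383.99533091] [[0.386, -0.895, -0.225], [-0.922, -0.375, -0.093], [-0.001, 0.243, -0.97]]
```

View pics/top0.png

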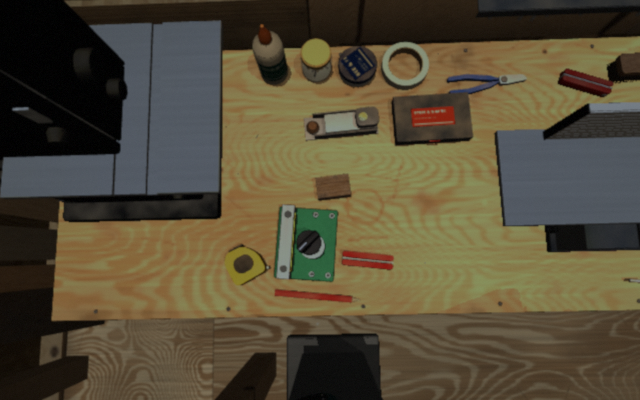

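View pics/scene0.png

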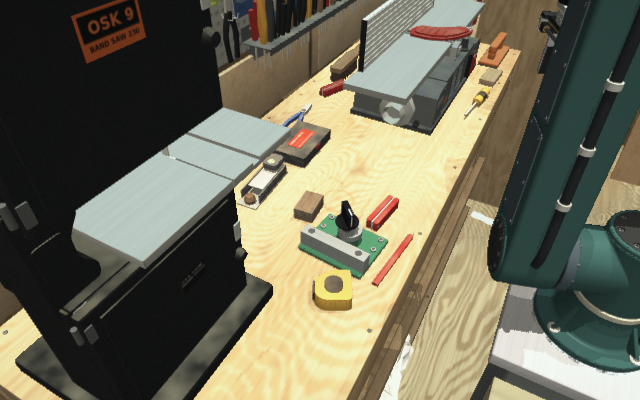

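```bash
python3 - <<'E'
from h import *
def L(n): 
    d=np.load(n+'0.npz'); return {k:d[k] for k in d}
t,s=L('top'),L('scene')
a=cv2.resize(t['pixels'][195:290,265:345],None,fx=5,fy=5,interpolation=cv2.INTER_CUBIC)
b=cv2.resize(s['pixels'][195:280,295:395],None,fx=4,fy=5.59,interpolation=cv2.INTER_CUBIC)
o=np.hstack([a,b[:475]]) if b.shape[0]>=475 else None
print(a.shape,b.shape)
cv2.imwrite('pics/crop1.png',o[:,:,::-1])
E
```

```text
(475, 400, 3) (475, 400, 3)
```

View pics/crop1.png

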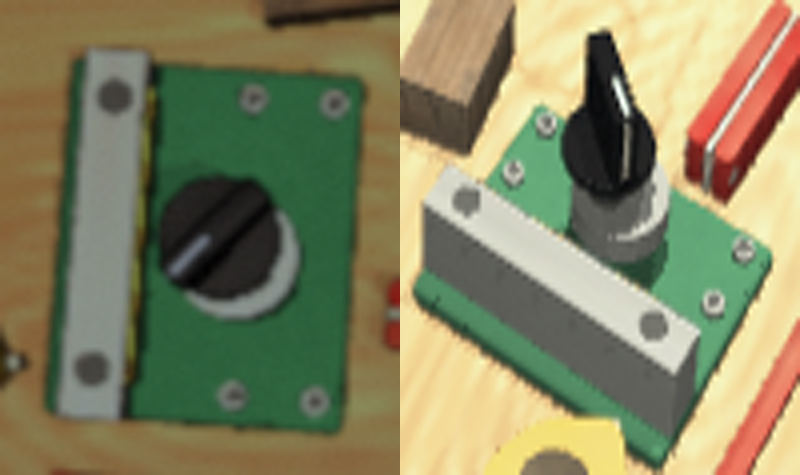

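```bash
python3 - <<'E'
from h import *
def L(n): 
    d=np.load(n+'0.npz'); return {k:d[k] for k in d}
t,s=L('top'),L('scene')
def tri(p,q):
    d1,d2=ray(t,*p),ray(s,*q); A=np.array([d1,-d2]).T
    k=np.linalg.lstsq(A,s['e']-t['e'],rcond=None)[0]; a=t['e']+k[0]*d1;b=s['e']+k[1]*d2; return (a+b)/2,np.linalg.norm(a-b)
print('line corner',tri((299,250),(353.25,216.8)))
print('axis z69',onz(t,308.8,242.6,69), 'scene disc',onz(s,295+208/4,195+148/5.59,69))
# steel bar bolts
B=[(115,96),(93,369)];S=[(466-400,200),(654-400,325)]
P=[]
for i,(b,q) in enumerate(zip(B,S)):
    r=tri((265+b[0]/5,195+b[1]/5),(295+q[0]/4,195+q[1]/5.59));print('bolt',r);P.append(r[0])
d=P[0]-P[1]; print('bar dir deg',np.degrees(np.arctan2(d[1],d[0])))
p1,p2=onz(t,265+170/5,195+275/5,102),onz(t,265+268/5,195+190/5,102); d=p2-p1;print('grip dir',np.degrees(np.arctan2(d[1],d[0])),(p1+p2)/2)
o=status.observe();R=cv2.Rodrigues(o['eef_rot'])[0];print(R.round(3)); w=L('wrist');print('cam in tool',R.T@(w['e']-o['position']),R.T@w['R'])
E
```

```text
line corner (array([462.49928592,  64.96631603, 103.07886468]), np.float64(4.735178159917036))
axis z69 [480.03519549  48.4445035   69.        ] scene disc [478.96547891  48.68087279  69.        ]
bolt (array([538.92781045,  90.19421641,  49.53918307]), np.float64(1.1024831590920874))
bolt (array([429.3533169 , 100.13849394,  49.80469726]), np.float64(1.789891352763651))
bar dir deg -5.1855916790325915
grip dir -50.36250287640836 [480.35823428  46.99500431 102.        ]
[[ 0.922  0.387 -0.   ]
 [ 0.387 -0.922  0.001]
 [ 0.    -0.001 -1.   ]]
cam in tool [  71.08391963   -1.43023934 -179.23249594] [[-1.11351514e-03 -9.69878426e-01 -2.43586945e-01]
 [ 9.99999224e-01 -1.21610889e-03  2.70800629e-04]
 [-5.58871936e-04 -2.43586454e-01  9.69879027e-01]]
```

Request:
{"method": "arm_command", "body": {"motion": [[0,0,-1,0.54,-0.44,0,94],[0,0,-1,0.58,-0.4,0,94],[0,0,-1,0.61,-0.34,0,94],[0,0,-1,0.64,-0.29,0,94],[0,0,-1,0.66,-0.23,0,94],[0,0,-1,0.68,-0.17,0,94],[0,0,-1,0.69,-0.11,0,94],[0,0,-1,0.7,-0.05,0,94],[0,0,-1,0.7,0.01,0,94],[0,0,-1,0.7,0.07,0,94]]}}

```text
time_s: 1.45
position: [344.8, -258.7, 205.3]
eef_rot: [-2.526, -1.867, 0.0]
force: [-0.6, 0.6, 0.6]
gripper_width: 94.1
grasp_force: 0.0
```

Request:
{"method": "arm_command", "body": {"motion": [[0,0,-1,0.69,0.13,0,94],[0,0,-1,0.67,0.19,0,94],[0,0,-1,0.66,0.25,0,94],[0,0,-1,0.63,0.3,0,94],[0,0,-1,0.6,0.36,0,94],[0,0,-1,0.57,0.41,0,94],[0,0,-1,0.53,0.46,0,94],[0,0,-1,0.49,0.5,0,94],[0,0,-1,0.44,0.54,0,94],[0,0,-1,0.39,0.58,0,94]]}}

```text
time_s: 2.7
position: [476.3, -11.4, 205.3]
eef_rot: [-1.5, -2.76, 0.0]
force: [-0.3, -0.8, 0.4]
gripper_width: 94.3
grasp_force: 0.0
```

Request:
{"method": "arm_command", "body": {"motion": [[0,0,-1,0.34,0.61,0,94],[0,0,-0.4,0.31,0.63,0,94],[0,0,0,0,0,0,94],[0,0,0,0,0,0,94],[0,0,0,0,0,0,94],[0,0,0,0,0,0,94],[0,0,0,0,0,0,94],[0,0,0,0,0,0,94],[0,0,0,0,0,0,94],[0,0,0,0,0,0,94]]}}

```text
time_s: 3.95
position: [501.5, 37.6, 205.5]
eef_rot: [1.333, 2.845, -0.0]
force: [-0.5, -0.0, 0.6]
gripper_width: 94.0
grasp_force: 0.0
```

```bash
cat >> h.py <<'E'
def rep():
    o=status.observe();R=cv2.Rodrigues(o['eef_rot'])[0]
    print('t %.2f'%o['time_s'],o['position'].round(2),'head %.2f'%np.degrees(np.arctan2(R[1,0],R[0,0])),'tilt',R[:2,2].round(4),'F',o['force'].round(2),'T',o['torque'].round(3),'w %.2f g %.1f j6 %.2f'%(o['gripper_width'],o['grasp_force'],o['qpos'][5])); return o,R
E
python3 - <<'E'
from h import *
rep(); c=cam('wrist'); save(c,'w1.png'); np.savez('w1.npz',**{k:c[k] for k in('pixels','f','cx','cy','e','R')})
print(proj(c,[480,48,102]),c['e'])
E
```

```text
t 3.95 [501.51  37.6  205.45] head 129.80 tilt [ 0.     -0.0001] F [-0.47 -0.02  0.55] T [ 0.012 -0.106 -0.017] w 94.01 g 0.0 j6 -0.73
[309.03125983 175.85604982] [456.33992813  93.28275486 384.85511505]
```

View pics/w1.png

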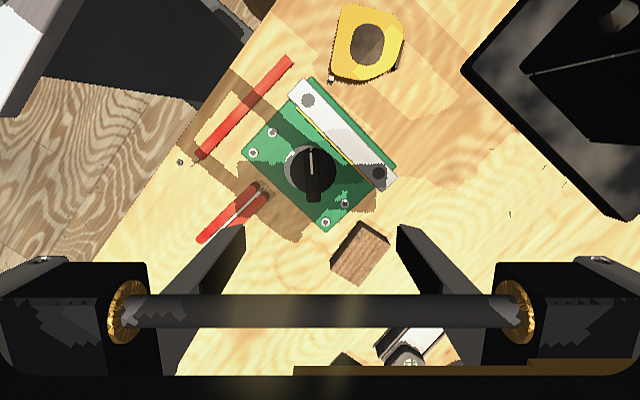

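```bash
python3 - <<'E'
from h import *
d=np.load('w1.npz');p=d['pixels'][130:220,260:360]
g=cv2.resize(p,None,fx=6,fy=6,interpolation=cv2.INTER_CUBIC)
g=(255*(g/255.)**.5).astype('uint8')
cv2.imwrite('pics/w1c.png',g[:,:,::-1])
E
```

```text
(no output)
```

View pics/w1c.png

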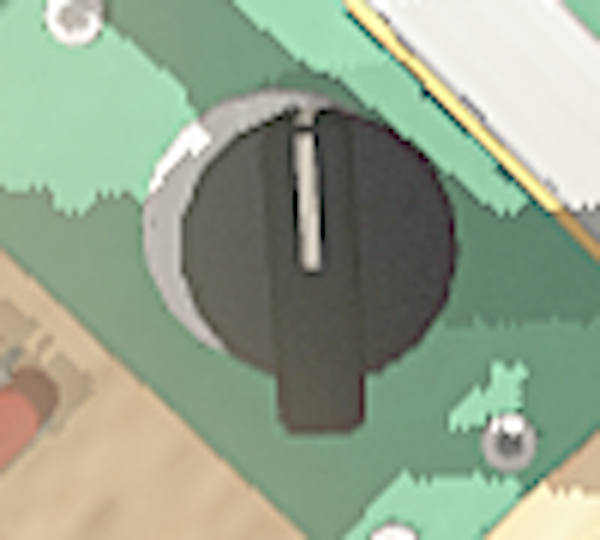

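```bash
python3 - <<'E'
from h import *
d=np.load('w1.npz');c={k:d[k] for k in d}
q=lambda u,v,z:onz(c,260+(u+.5)/6-.5,130+(v+.5)/6-.5,z)
a,b=q(305,122,102),q(322,432,102);print('bar',np.linalg.norm(a-b),(a+b)/2,np.degrees(np.arctan2(*(a-b)[1::-1])))
l,m=q(303,130,102),q(312,270,102);print('line',l,m,np.degrees(np.arctan2(*(l-m)[1::-1])))
print('disc',q(319.5,240,69))
e1,e2=q(350,5,46),q(600,257,46);print('strip',e1,e2,np.degrees(np.arctan2(*(e1-e2)[1::-1])))
# height check by rays: wrist + top for line outer corner
E
```

```text
bar 49.0129196744774 [482.29782883  49.37470658 102.        ] 132.43576209045202
line [466.2944787   66.32685226 102.        ] [481.07249064  50.45762921 102.        ] 132.96081472847885
disc [481.62543535  50.35856439  69.        ]
strip [460.62751132  83.71548537  46.        ] [525.66488334  78.1591713   46.        ] 175.11692762548412
```

Request:
{"method": "arm_command", "body": {"motion": [[0,0,-0.56,0.28,-0.1,0.35,94],[0,0,0,0.27,-0.11,0.35,94],[0,0,0,0,0,0.35,94],[0,0,0,0,0,0.35,94],[0,0,0,0,0,0.35,94],[0,0,0,0,0,0,94],[0,0,0,0,0,0,94],[0,0,0,0,0,0,94],[0,0,0,0,0,0,94],[0,0,0,0,0,0,94]]}}

```text
time_s: 5.25
position: [480.9, 48.6, 135.8]
eef_rot: [1.263, 2.876, 0.0]
force: [-0.1, 0.8, -1.0]
gripper_width: 93.6
grasp_force: 0.0
```

```bash
python3 - <<'E'
from h import *
rep(); c=cam('wrist'); np.savez('w2.npz',**{k:c[k] for k in('pixels','f','cx','cy','e','R')})
u,v=proj(c,[481,49,95]).astype(int);print(u,v)
p=c['pixels'][v-60:v+60,u-70:u+70]
g=cv2.resize(p,None,fx=5,fy=5,interpolation=cv2.INTER_CUBIC)
cv2.imwrite('pics/w2c.png',(255*(g/255.)**.5).astype('uint8')[:,:,::-1])
E
```

```text
t 5.25 [480.87  48.57 135.79] head 132.59 tilt [ 0.0006 -0.0001] F [-0.14  0.78 -0.96] T [ 0.015 -0.099 -0.023] w 93.56 g 0.0 j6 -0.76
319 218
```

View pics/w2c.png

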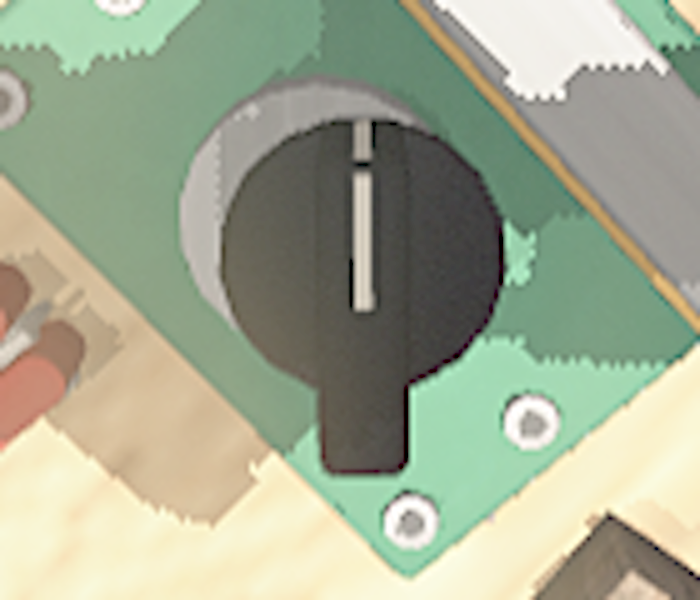

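```bash
python3 - <<'E'
from h import *
def L(n): d=np.load(n); return {k:d[k] for k in d}
a,b=L('w1.npz'),L('w2.npz')
P1=lambda u,v:(260+(u+.5)/6-.5,130+(v+.5)/6-.5); P2=lambda u,v:(249+(u+.5)/5-.5,158+(v+.5)/5-.5)
for n,p,q in (('inner',(312,270),(365,310)),('bar-lower',(322,432),(363.5,470)),('bar-upper',(305,122),(364,163)),('line-out',(303,130),(363,172))):
    d1,d2=ray(a,*P1(*p)),ray(b,*P2(*q)); k=np.linalg.lstsq(np.array([d1,-d2]).T,b['e']-a['e'],rcond=None)[0]
    x,y=a['e']+k[0]*d1,b['e']+k[1]*d2; print(n,x,y, 'z102:',onz(b,*P2(*q),102))
print('disc',onz(b,*P2(362.5,258),69))
l,m=onz(b,*P2(363,172),102),onz(b,*P2(365,310),102); print('ang',np.degrees(np.arctan2(*(l-m)[1::-1])))
e1,e2=onz(b,*P2(403,0),46),onz(b,*P2(690,318),46);print('strip',e1,e2,np.degrees(np.arctan2(*(e1-e2)[1::-1])))
E
```

```text
inner [481.21075055  50.21822831 100.41878406] [481.42374327  50.55128832 100.38698163] z102: [481.06016531  50.93781738 102.        ]
bar-lower [499.8049608   29.87139128  95.5361722 ] [499.94889335  30.07662948  95.51281251] z102: [497.97196104  32.20139766 102.        ]
bar-upper [465.65417393  67.756198   105.2302291 ] [465.55295872  67.58683183 105.24231884] z102: [466.05554374  67.05503711 102.        ]
line-out [466.13708827  66.75304941 106.47219464] [466.13180355  66.74419626 106.47285236] z102: [466.84162648  65.98818612 102.        ]
disc [482.00713904  49.47556514  69.        ]
ang 133.3720773278065
strip [459.95358688  84.07446421  46.        ] [539.00604214  76.97811106  46.        ] 174.8704414107128
```

Request:
{"method": "arm_command", "body": {"motion": [[0,0,-0.1,0,0.03,0.3,94],[0,0,0,0,0,0.3,94],[0,0,0,0,0,0.3,94],[0,0,0,0,0,0.3,94],[0,0,0,0,0,0.3,60],[0,0,0,0,0,0,40],[0,0,0,0,0,0,30],[0,0,0,0,0,0,24],[0,0,0,0,0,0,24],[0,0,0,0,0,0,24]]}}

```text
time_s: 6.55
position: [481.8, 49.4, 75.8]
eef_rot: [1.25, 2.881, 0.0]
force: [-0.2, -0.1, 0.6]
gripper_width: 37.2
grasp_force: 0.0
```

```bash
python3 -c "
from h import *
rep()"
```

```text
t 6.55 [481.78  49.37  75.76] head 133.09 tilt [ 0.0006 -0.0001] F [-0.23 -0.09  0.63] T [ 0.012 -0.069  0.004] w 37.18 g 0.0 j6 -0.77
```

Request:
{"method": "arm_command", "body": {"motion": [[0,0,0,0,0,0,20],[0,0,0,0,0,0,17],[0,0,0,0,0,0,14],[0,0,0,0,0,0,10],[0,0,0,0,0,0,0],[0,0,0,0,0,0,0],[0,0,0,0,0,0,0],[0,0,0,0,0,0,0],[0,0,0,0,0,0,0],[0,0,0,0,0,0,0]]}}

```text
time_s: 7.8
position: [481.3, 49.1, 75.4]
eef_rot: [-1.25, -2.882, 0.002]
force: [-3.3, -3.2, 2.2]
gripper_width: 13.7
grasp_force: 30.0
```

```bash
python3 -c "
from h import *
rep()"
```

```text
t 7.80 [481.26  49.06  75.44] head 133.09 tilt [-0.0008 -0.0008] F [-3.29 -3.22  2.22] T [-0.605  0.649 -0.011] w 13.72 g 30.0 j6 -0.77
```

Request:
{"method": "arm_command", "body": {"motion": [[0,0,0.5,0,-0.015,0,0],[0,0,1,0,0,0,0],[0,0,1,0,0,0,0],[0,0,1,0,0,0,0],[0,0,1,0,0,0,0],[0,0,1,0,0,0,0],[0,0,1,0,0,0,0],[0,0,1,0,0,0,0],[0,0,0.5,0,0,0,0],[0,0,0,0,0,0,0]]}}

```text
time_s: 9.05
position: [482.5, 49.6, 75.4]
eef_rot: [2.159, 2.28, 0.005]
force: [3.6, 0.5, -2.0]
gripper_width: 13.7
grasp_force: 30.0
```

```bash
python3 -c "
from h import *
rep()"
```

```text
t 9.05 [482.46  49.56  75.45] head 93.13 tilt [0.0029 0.0012] F [ 3.59  0.49 -2.02] T [-0.183 -0.292 -0.087] w 13.71 g 30.0 j6 -0.07
```

Request:
{"method": "arm_command", "body": {"motion": [[0,0,0.5,-0.015,0.025,0,0],[0,0,0.5,0,0,0,0],[0,0,1,0,0,0,0],[0,0,1,0,0,0,0],[0,0,1,0,0,0,0],[0,0,0.5,0,0,0,0],[0,0,0.5,0,0,0,0],[0,0,0,0,0,0,0],[0,0,0,0,0,0,0],[0,0,0,0,0,0,0]]}}

```text
time_s: 10.3
position: [483.3, 49.3, 75.5]
eef_rot: [-2.602, -1.76, -0.005]
force: [4.8, 3.5, -3.3]
gripper_width: 14.0
grasp_force: 30.0
```

```bash
python3 -c "
from h import *
rep();print(status.observe()['tau'])"
```

```text
t 10.30 [483.28  49.35  75.46] head 68.15 tilt [0.0026 0.0019] F [ 4.84  3.53 -3.29] T [ 0.341 -0.721 -0.031] w 13.99 g 30.0 j6 0.36
[ -1.11673325 -30.34738898 -27.930125    -0.80195658   1.38444766
  -0.03127477]
```

Request:
{"method": "arm_command", "body": {"motion": [[0,0,0,0,0,0,24],[0,0,0,0,0,0,24],[0,0,0,-0.017,0.011,0,24],[0,0,0,0,0,0,18],[0,0,0,0,0,0,12],[0,0,0,0,0,0,0],[0,0,0,0,0,0,0],[0,0,0,0,0,0,0],[0,0,0,0,0,0,0],[0,0,0,0,0,0,0]]}}

```text
time_s: 11.55
position: [482.5, 47.4, 75.5]
eef_rot: [2.603, 1.758, 0.0]
force: [1.3, -1.5, -0.7]
gripper_width: 13.7
grasp_force: 30.0
```

```bash
python3 -c "
from h import *
rep();print(status.observe()['tau'])"
```

```text
t 11.55 [482.53  47.43  75.5 ] head 68.09 tilt [ 0.0004 -0.0005] F [ 1.26 -1.54 -0.69] T [-0.27  -0.32  -0.004] w 13.69 g 30.0 j6 0.36
[ 7.62828235e-01 -2.91066080e+01 -2.81522709e+01  5.16376141e-01
  4.67136232e-01 -6.04781730e-03]
```

Request:
{"method": "arm_command", "body": {"motion": [[0,0,0.2,0,0,0,0],[0,0,0.2,0,0,0,0],[0,0,0.2,0,0,0,0],[0,0,0.2,0,0,0,0],[0,0,0.2,0,0,0,0],[0,0,0.2,0,0,0,0],[0,0,0,0,0,0,0],[0,0,0,0,0,0,0],[0,0,0,0,0,0,0],[0,0,0,0,0,0,0]]}}

```text
time_s: 12.8
position: [482.5, 47.5, 75.5]
eef_rot: [2.691, 1.62, 0.0]
force: [2.2, -3.1, -0.9]
gripper_width: 13.8
grasp_force: 30.0
```

```bash
python3 -c "
from h import *
rep();print(status.observe()['tau'][5])"
```

```text
t 12.80 [482.5   47.49  75.52] head 62.09 tilt [ 0.0004 -0.0003] F [ 2.25 -3.1  -0.9 ] T [-0.632 -0.603 -0.018] w 13.82 g 30.0 j6 0.47
-0.02737906586844474
```

Request:
{"method": "arm_command", "body": {"motion": [[0,0,0.1,0,0,0,0],[0,0,0.1,0,0,0,0],[0,0,0.1,0,0,0,0],[0,0,0.1,0,0,0,0],[0,0,0.1,0,0,0,0],[0,0,0,0,0,0,0],[0,0,0,0,0,0,0],[0,0,0,0,0,0,0],[0,0,0,0,0,0,0],[0,0,0,0,0,0,0]]}}

```text
time_s: 14.05
position: [482.5, 47.5, 75.5]
eef_rot: [2.726, 1.56, 0.0]
force: [3.2, -3.5, -1.7]
gripper_width: 13.5
grasp_force: 30.0
```

```bash
python3 -c "
from h import *
rep();print(status.observe()['tau'][5])"
```

```text
t 14.05 [482.5   47.49  75.51] head 59.57 tilt [ 0.0004 -0.0003] F [ 3.18 -3.48 -1.66] T [-0.709 -0.615  0.013] w 13.49 g 30.0 j6 0.51
0.023167197941802442
```

Request:
{"method": "arm_command", "body": {"motion": [[0,0,0.1,0,0,0,0],[0,0,0.1,0,0,0,0],[0,0,0.1,0,0,0,0],[0,0,0.1,0,0,0,0],[0,0,0.1,0,0,0,0],[0,0,0,0,0,0,0],[0,0,0,0,0,0,0],[0,0,0,0,0,0,0],[0,0,0,0,0,0,0],[0,0,0,0,0,0,0]]}}

```text
time_s: 15.3
position: [482.5, 47.5, 75.5]
eef_rot: [2.76, 1.5, 0.0]
force: [3.8, -4.0, -1.1]
gripper_width: 13.5
grasp_force: 30.0
```

```bash
python3 -c "
from h import *
rep();print(status.observe()['tau'][5])"
```

```text
t 15.30 [482.5   47.5   75.52] head 57.07 tilt [ 0.0004 -0.0003] F [ 3.83 -4.03 -1.14] T [-0.703 -0.668  0.01 ] w 13.52 g 30.0 j6 0.56
0.023112628259696066
```

Request:
{"method": "arm_command", "body": {"motion": [[0,0,0.1,0,0.005,0,0],[0,0,0.1,0,0,0,0],[0,0,0.1,0,0,0,0],[0,0,0.1,0,0,0,0],[0,0,0.1,0,0,0,0],[0,0,0,0,0,0,0],[0,0,0,0,0,0,0],[0,0,0,0,0,0,0],[0,0,0,0,0,0,0],[0,0,0,0,0,0,0]]}}

```text
time_s: 16.55
position: [482.5, 47.5, 75.5]
eef_rot: [2.792, 1.441, -0.0]
force: [2.9, -3.5, -0.4]
gripper_width: 13.7
grasp_force: 30.0
```

```bash
python3 -c "
from h import *
rep();print(status.observe()['tau'][5])"
```

```text
t 16.55 [482.49  47.5   75.5 ] head 54.59 tilt [-0.     -0.0001] F [ 2.89 -3.52 -0.39] T [-0.743 -0.42   0.062] w 13.65 g 30.0 j6 0.60
0.010476909228600562
```

Request:
{"method": "arm_command", "body": {"motion": [[0,0,0.1,0,0,0,0],[0,0,0.1,0,0,0,0],[0,0,0.1,0,0,0,0],[0,0,0.1,0,0,0,0],[0,0,0,0,0,0,0],[0,0,0,0,0,0,0],[0,0,0,0,0,0,0],[0,0,0,0,0,0,0],[0,0,0,0,0,0,0],[0,0,0,0,0,0,0]]}}

```text
time_s: 17.8
position: [482.5, 47.5, 75.5]
eef_rot: [2.816, 1.392, -0.0]
force: [1.5, -3.8, 0.8]
gripper_width: 13.8
grasp_force: 30.0
```

```bash
python3 -c "
from h import *
rep();print(status.observe()['tau'][5])"
```

```text
t 17.80 [482.47  47.52  75.47] head 52.59 tilt [-0.0001 -0.0001] F [ 1.54 -3.79  0.77] T [-0.776 -0.372 -0.035] w 13.81 g 30.0 j6 0.63
0.010840245522558689
```

Request:
{"method": "arm_command", "body": {"motion": [[0,0,0.1,0,0,0,0],[0,0,0.1,0,0,0,0],[0,0,0.1,0,0,0,0],[0,0,0.1,0,0,0,0],[0,0,0.1,0,0,0,0],[0,0,0,0,0,0,0],[0,0,0,0,0,0,0],[0,0,0,0,0,0,0],[0,0,0,0,0,0,0],[0,0,0,0,0,0,0]]}}

```text
time_s: 19.05
position: [482.5, 47.5, 75.5]
eef_rot: [2.846, 1.33, -0.0]
force: [1.1, -3.2, 1.2]
gripper_width: 13.6
grasp_force: 30.0
```

```bash
python3 -c "
from h import *
rep();print(status.observe()['tau'][5])"
```

```text
t 19.05 [482.49  47.51  75.5 ] head 50.09 tilt [ 0.     -0.0001] F [ 1.08 -3.17  1.15] T [-0.795 -0.141  0.006] w 13.58 g 30.0 j6 0.68
0.010896279418375343
```

Request:
{"method": "arm_command", "body": {"motion": [[0,0,0.1,0,0,0,0],[0,0,0.1,0,0,0,0],[0,0,0.1,0,0,0,0],[0,0,0.1,0,0,0,0],[0,0,0.1,0,0,0,0],[0,0,0,0,0,0,0],[0,0,0,0,0,0,0],[0,0,0,0,0,0,0],[0,0,0,0,0,0,0],[0,0,0,0,0,0,0]]}}

```text
time_s: 20.3
position: [482.5, 47.5, 75.5]
eef_rot: [2.874, 1.267, -0.0]
force: [1.5, -4.0, 1.6]
gripper_width: 14.1
grasp_force: 30.0
```

```bash
python3 -c "
from h import *
o,_=rep();print(status.observe()['tau'][5])
c=cam('wrist');u,v=proj(c,[482.5,47.5,95]).astype(int);print(u,v)
p=c['pixels'][v-50:v+60,u-70:u+70]
g=cv2.resize(p,None,fx=5,fy=5,interpolation=cv2.INTER_CUBIC)
cv2.imwrite('pics/w3c.png',(255*(g/255.)**.5).astype('uint8')[:,:,::-1])"
```

```text
t 20.30 [482.51  47.5   75.5 ] head 47.59 tilt [ 0.     -0.0001] F [ 1.5  -3.96  1.59] T [-0.807 -0.103 -0.023] w 14.07 g 30.0 j6 0.72
0.010929564305115491
322 252
```

View pics/w3c.png

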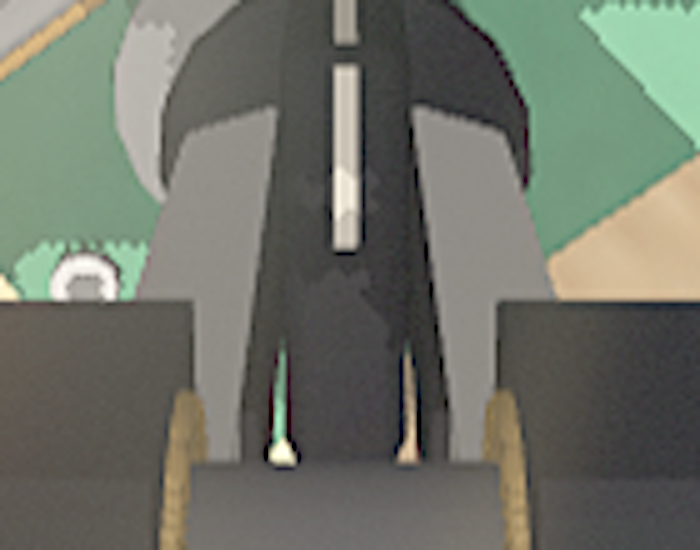

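The view shows the fingers (upper edges at about (275,108) and (415,108)) square on the knob bar. The white line points straight up the picture, so the knob is turning with the tool. The disc's high side shows at the left, nearing the strip.

Request:
{"method": "arm_command", "body": {"motion": [[0,0,0.1,0,0,0,0],[0,0,0.1,0,0,0,0],[0,0,0.1,0,0,0,0],[0,0,0.1,0,0,0,0],[0,0,0.1,0,0,0,0],[0,0,0,0,0,0,0],[0,0,0,0,0,0,0],[0,0,0,0,0,0,0],[0,0,0,0,0,0,0],[0,0,0,0,0,0,0]]}}

```text
time_s: 21.6
position: [482.5, 47.5, 75.5]
eef_rot: [2.901, 1.205, -0.0]
force: [0.1, -4.3, 2.0]
gripper_width: 13.7
grasp_force: 30.0
```

```bash
python3 -c "
from h import *
rep();print(status.observe()['tau'][5])"
```

```text
t 21.60 [482.51  47.52  75.48] head 45.09 tilt [-0.     -0.0001] F [ 0.06 -4.25  2.03] T [-0.828  0.01   0.073] w 13.70 g 30.0 j6 0.77
0.010972967720590532
```

Request:
{"method": "arm_command", "body": {"motion": [[0,0,0.1,0,0,0,0],[0,0,0.1,0,0,0,0],[0,0,0.1,0,0,0,0],[0,0,0.1,0,0,0,0],[0,0,0,0,0,0,0],[0,0,0,0,0,0,0],[0,0,0,0,0,0,0],[0,0,0,0,0,0,0],[0,0,0,0,0,0,0],[0,0,0,0,0,0,0]]}}

```text
time_s: 22.85
position: [482.5, 47.5, 75.5]
eef_rot: [2.922, 1.154, -0.0]
force: [-0.3, -3.4, 3.7]
gripper_width: 14.2
grasp_force: 30.0
```

```bash
python3 -c "
from h import *
rep();print(status.observe()['tau'][5])"
```

```text
t 22.85 [482.51  47.52  75.48] head 43.09 tilt [-0.     -0.0001] F [-0.3  -3.38  3.74] T [-0.779 -0.008  0.033] w 14.19 g 30.0 j6 0.80
0.010987396817654371
```

Request:
{"method": "arm_command", "body": {"motion": [[0,0,0.1,0,0,0,0],[0,0,0.1,0,0,0,0],[0,0,0.1,0,0,0,0],[0,0,0.1,0,0,0,0],[0,0,0,0,0,0,0],[0,0,0,0,0,0,0],[0,0,0,0,0,0,0],[0,0,0,0,0,0,0],[0,0,0,0,0,0,0],[0,0,0,0,0,0,0]]}}

```text
time_s: 24.1
position: [482.5, 47.5, 75.5]
eef_rot: [2.942, 1.103, -0.0]
force: [-1.4, -3.6, 4.2]
gripper_width: 13.7
grasp_force: 30.0
```

```bash
python3 -c "
from h import *
rep();print(status.observe()['tau'][5])"
```

```text
t 24.10 [482.51  47.51  75.46] head 41.09 tilt [ 0.     -0.0001] F [-1.42 -3.6   4.22] T [-0.719  0.093  0.037] w 13.66 g 30.0 j6 0.83
0.010966229892801493
```

Request:
{"method": "arm_command", "body": {"motion": [[0,0,0.1,0,0,0,0],[0,0,0.1,0,0,0,0],[0,0,0.1,0,0,0,0],[0,0,0.1,0,0,0,0],[0,0,0,0,0,0,0],[0,0,0,0,0,0,0],[0,0,0,0,0,0,0],[0,0,0,0,0,0,0],[0,0,0,0,0,0,0],[0,0,0,0,0,0,0]]}}

```text
time_s: 25.35
position: [482.5, 47.5, 75.5]
eef_rot: [2.96, 1.051, -0.0]
force: [-0.5, -3.8, 3.9]
gripper_width: 14.1
grasp_force: 30.0
```

```bash
python3 -c "
from h import *
rep();print(status.observe()['tau'][5])"
```

```text
t 25.35 [482.51  47.51  75.46] head 39.09 tilt [-0.     -0.0001] F [-0.53 -3.83  3.9 ] T [-0.749  0.158 -0.025] w 14.14 g 30.0 j6 0.87
0.011012912727892399
```

Request:
{"method": "arm_command", "body": {"motion": [[0,0,0.1,0,0,0,0],[0,0,0.1,0,0,0,0],[0,0,0.1,0,0,0,0],[0,0,0.1,0,0,0,0],[0,0,0,0,0,0,0],[0,0,0,0,0,0,0],[0,0,0,0,0,0,0],[0,0,0,0,0,0,0],[0,0,0,0,0,0,0],[0,0,0,0,0,0,0]]}}

```text
time_s: 26.6
position: [482.5, 47.5, 75.5]
eef_rot: [2.978, 0.999, -0.0]
force: [-1.2, -3.2, 4.6]
gripper_width: 13.8
grasp_force: 30.0
```

```bash
python3 -c "
from h import *
rep();print(status.observe()['tau'][5])"
```

```text
t 26.60 [482.51  47.54  75.47] head 37.09 tilt [-0. -0.] F [-1.15 -3.15  4.62] T [-0.74   0.225  0.028] w 13.82 g 30.0 j6 0.90
0.011044741258956492
```

Request:
{"method": "arm_command", "body": {"motion": [[0,0,0.1,0,0,0,0],[0,0,0.1,0,0,0,0],[0,0,0.1,0,0,0,0],[0,0,0.1,0,0,0,0],[0,0,0,0,0,0,0],[0,0,0,0,0,0,0],[0,0,0,0,0,0,0],[0,0,0,0,0,0,0],[0,0,0,0,0,0,0],[0,0,0,0,0,0,0]]}}

```text
time_s: 27.85
position: [482.5, 47.5, 75.5]
eef_rot: [2.995, 0.947, -0.0]
force: [-1.5, -4.2, 5.0]
gripper_width: 14.0
grasp_force: 30.0
```

```bash
python3 -c "
from h import *
rep();print(status.observe()['tau'][5])"
```

```text
t 27.85 [482.51  47.52  75.47] head 35.09 tilt [ 0.     -0.0001] F [-1.49 -4.18  5.03] T [-0.745  0.248 -0.004] w 13.95 g 30.0 j6 0.94
0.011078414681833237
```

Request:
{"method": "arm_command", "body": {"motion": [[0,0,0.1,0,0,0,0],[0,0,0.1,0,0,0,0],[0,0,0.1,0,0,0,0],[0,0,0.1,0,0,0,0],[0,0,0,0,0,0,0],[0,0,0,0,0,0,0],[0,0,0,0,0,0,0],[0,0,0,0,0,0,0],[0,0,0,0,0,0,0],[0,0,0,0,0,0,0]]}}

```text
time_s: 29.1
position: [482.5, 47.5, 75.5]
eef_rot: [3.011, 0.895, -0.0]
force: [-1.4, -2.9, 4.5]
gripper_width: 14.0
grasp_force: 30.0
```

```bash
python3 -c "
from h import *
rep();print(status.observe()['tau'][5])"
```

```text
t 29.10 [482.5   47.53  75.48] head 33.11 tilt [ 0.     -0.0001] F [-1.41 -2.92  4.54] T [-0.647  0.268  0.171] w 13.98 g 30.0 j6 0.97
0.12889884877949953
```

Request:
{"method": "arm_command", "body": {"motion": [[0,0,0.05,0,0,0,0],[0,0,0.05,0,0,0,0],[0,0,0,0,0,0,0],[0,0,0,0,0,0,0],[0,0,0,0,0,0,0],[0,0,0,0,0,0,0],[0,0,0,0,0,0,0],[0,0,0,0,0,0,0],[0,0,0,0,0,0,0],[0,0,0,0,0,0,0]]}}

```text
time_s: 30.35
position: [482.5, 47.5, 75.5]
eef_rot: [3.015, 0.882, -0.0]
force: [-1.3, -3.3, 5.1]
gripper_width: 13.7
grasp_force: 30.0
```

```bash
python3 -c "
from h import *
rep();print(status.observe()['tau'][5])"
```

```text
t 30.35 [482.48  47.49  75.45] head 32.62 tilt [-0.     -0.0002] F [-1.31 -3.28  5.08] T [-0.705  0.274  0.229] w 13.68 g 30.0 j6 0.98
0.20107072312384844
```

Request:
{"method": "arm_command", "body": {"motion": [[0,0,0.05,0,0,0,0],[0,0,0.05,0,0,0,0],[0,0,0.05,0,0,0,0],[0,0,0.05,0,0,0,0],[0,0,0,0,0,0,0],[0,0,0,0,0,0,0],[0,0,0,0,0,0,0],[0,0,0,0,0,0,0],[0,0,0,0,0,0,0],[0,0,0,0,0,0,0]]}}

```text
time_s: 31.6
position: [482.5, 47.5, 75.5]
eef_rot: [3.022, 0.857, -0.0]
force: [-1.6, -3.7, 5.0]
gripper_width: 14.0
grasp_force: 30.1
```

```bash
python3 -c "
from h import *
rep();print(status.observe()['tau'][5])"
```

```text
t 31.60 [482.48  47.51  75.47] head 31.65 tilt [-0.     -0.0003] F [-1.6  -3.74  5.  ] T [-0.687  0.278  0.321] w 13.96 g 30.1 j6 1.00
0.3316290769726038
```

Request:
{"method": "arm_command", "body": {"motion": [[0,0,0.05,0,0,0,0],[0,0,0.05,0,0,0,0],[0,0,0.05,0,0,0,0],[0,0,0.02,0,0,0,0],[0,0,0,0,0,0,0],[0,0,0,0,0,0,0],[0,0,0,0,0,0,0],[0,0,0,0,0,0,0],[0,0,0,0,0,0,0],[0,0,0,0,0,0,0]]}}

```text
time_s: 32.85
position: [482.5, 47.5, 75.5]
eef_rot: [3.028, 0.835, -0.0]
force: [-0.8, -3.8, 5.3]
gripper_width: 13.9
grasp_force: 30.2
```

```bash
python3 -c "
from h import *
rep();print(status.observe()['tau'][5])"
```

```text
t 32.85 [482.49  47.51  75.49] head 30.81 tilt [-0.     -0.0003] F [-0.81 -3.75  5.3 ] T [-0.745  0.28   0.441] w 13.93 g 30.2 j6 1.01
0.4293419234454632
```

Request:
{"method": "arm_command", "body": {"motion": [[0,0,-0.5,0,0,0,0],[0,0,-1,0,0,0,0],[0,0,-1,0,0,0,0],[0,0,-1,0,0,0,0],[0,0,-1,0,0,0,0],[0,0,-1,0,0,0,0],[0,0,-1,0,0,0,0],[0,0,-1,0,0,0,0],[0,0,-1,0,0,0,0],[0,0,-1,0,0,0,0]]}}

```text
time_s: 34.1
position: [482.6, 47.5, 75.5]
eef_rot: [2.435, 1.985, 0.0]
force: [-0.4, -2.9, 5.9]
gripper_width: 14.3
grasp_force: 30.0
```

Request:
{"method": "arm_command", "body": {"motion": [[0,0,-1,0,0,0,0],[0,0,-1,0,0,0,0],[0,0,-1,0,0,0,0],[0,0,-1,0,0,0,0],[0,0,-1,0,0,0,0],[0,0,-1,0,0,0,0],[0,0,-1,0,0,0,0],[0,0,-1,0,0,0,0],[0,0,-0.5,0,0,0,0],[0,0,-0.25,0,0,0,0]]}}

```text
time_s: 35.35
position: [482.6, 47.5, 75.5]
eef_rot: [1.522, 2.748, 0.0]
force: [-0.5, -4.3, 4.1]
gripper_width: 13.6
grasp_force: 30.0
```

Request:
{"method": "arm_command", "body": {"motion": [[0,0,0,0,0,0,0],[0,0,0,0,0,0,0],[0,0,0,0,0,0,0],[0,0,0,0,0,0,16],[0,0,0,0,0,0,20],[0,0,0,0,0,0,30],[0,0,0,0,0,0,45],[0,0,0,0,0,0,60],[0,0,0,0,0,0,60],[0,0,0,0,0,0,60]]}}

```text
time_s: 36.6
position: [482.5, 47.5, 75.5]
eef_rot: [1.523, 2.747, 0.0]
force: [0.5, 0.6, -0.8]
gripper_width: 59.9
grasp_force: 0.0
```

```bash
python3 -c "
from h import *
rep()"
```

```text
t 36.60 [482.54  47.52  75.52] head 121.99 tilt [ 0.0001 -0.    ] F [ 0.47  0.6  -0.81] T [ 0.005 -0.133 -0.022] w 59.85 g 0.0 j6 -0.58
```

Released; now rise 80 mm and check the knob's angle.

Request:
{"method": "arm_command", "body": {"motion": [[0,0,0,0,0,-0.2,70],[0,0,0,0,0,-0.3,80],[0,0,0,0,0,-0.3,94],[0,0,0,0,0,-0.3,94],[0,0,0,0,0,-0.3,94],[0,0,0,0,0,-0.3,94],[0,0,0,0,0,-0.3,94],[0,0,0,0,0,0,94],[0,0,0,0,0,0,94],[0,0,0,0,0,0,94]]}}

```text
time_s: 37.85
position: [482.1, 47.5, 154.7]
eef_rot: [-1.523, -2.747, 0.001]
force: [-0.4, 0.2, -0.1]
gripper_width: 93.7
grasp_force: 0.0
```

```bash
python3 -c "
from h import *
rep();c=cam('wrist');np.savez('w4.npz',**{k:c[k] for k in('pixels','f','cx','cy','e','R')})
u,v=proj(c,[482.5,47.5,95]).astype(int);print(u,v)
p=c['pixels'][v-60:v+60,u-70:u+70]
g=cv2.resize(p,None,fx=5,fy=5,interpolation=cv2.INTER_CUBIC)
cv2.imwrite('pics/w4c.png',(255*(g/255.)**.5).astype('uint8')[:,:,::-1])"
```

```text
t 37.85 [482.09  47.54 154.72] head 121.99 tilt [-0.0014 -0.0001] F [-0.36  0.18 -0.12] T [ 0.003 -0.105 -0.022] w 93.68 g 0.0 j6 -0.58
320 212
```

View pics/w4c.png

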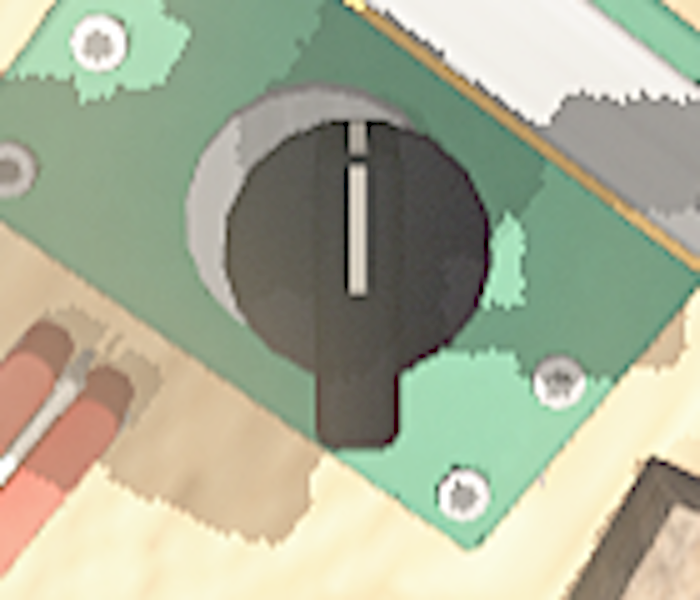

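The white line at (357,165)–(357,297) is upright in the picture, so the knob stands along the tool heading of 122°. That is a quarter turn back from the bottoming point at about 32°. The gripper is clear.

```bash
python3 -c "
from station import arm
print(arm.sign_off())"
```

```text
the job is handed in; nothing more can be done
None
```

I turned the knob clockwise until the disc bottomed at about 0.43 N m, backed it off about 90° from there, let go, and handed the job in with the gripper clear; the result has not been reported back.

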